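# Put the dolly away in the push-latch tray

## Robot

A 6-joint arm with a two-finger parallel gripper is mounted at the origin on the work surface. World frame = base frame: x ahead of the robot, y to its left, z up, the work surface at z = 0. Lengths are in m, angles in degrees, forces in N, time in s.
With the tool pointing down it reaches from about 0.275 to 0.875 m from the base axis. Payload 12.5 kg.
Tool frame: the origin (TCP) lies at the very end of the fingers, on their centre line; the grasp point (between the pads) lies 19 mm behind it; z points along the fingers, y is the direction in which the jaws open and shut (so a half turn about z gives the same grasp; the last joint's range is limited). The gripper opens to 85 mm and grips with 20 to 120 N. Pads are 22 mm wide; open, the fingers measure 114 mm over their backs; the gripper's body (76 mm by 85 mm) begins 54 mm behind the grasp point. The pads swing forward as they close: fully open they stand 13 mm farther back than shut.
Start: joints at [72.101, 20.094, 94.641, -0, 65.266, -4.847], TCP at [0.124, 0.536, 0.231] pointing down, gripper open.
Joint ranges: [-157.81, 157.81], [-45, 120.19], [0.68, 151.7], [-89.99, 269.99], [4.06, 180], [-164.3, 164.3]. Speed limits (degrees/s): [127.2, 127.2, 159.86, 180, 180, 180].

## Interface

Orientations are given as a 3x3 rotation matrix whose columns are the frame's x, y, z axes.
In Python, from workcell import monitor, vision, arm gives the robot as it stands.
- The arm moves only by the tool play_rows, never from a script. Its argument "commands" is a list of rows, each a list of 7 numbers: the opening, from 0 (shut) to 1 (fully open), then the shift along the tool's x, y, z in units of 40 mm (1.0 is 40 mm), then the turn, a rotation vector about the tool's x, y, z in degrees. A call has 1 to 20 rows; each row shifts and turns the commanded pose from where the row before left it, along the tool's axes as they then stand; what a row does not reach is not made up. A row lasts 1/12 s, in which the tool goes at most 41.7 mm and 7.16 degrees, less where a joint would pass 70% of its speed; a pose out of reach is approached as far as the arm can. A call is refused whole if a number of a shift passes 1 or a number of a turn 7.16, either way. A call with a gripper value outside its range is refused whole. The fingers move at their own pace and stop on an object; "grip_force" is the grip in N (left out, the last holds). Time passes only in rows, so rows that do not move let the fingers close. It gives the time, the measured TCP pose, the force and the opening at its end, in the units of the state.
- monitor.get_obs(): the state, without advancing time (a new reading comes with each control period).
- vision.grab_frame(name): name is "scene" or "top"; returns a dict with "color" (400x640x3 uint8, red, green, blue), "vertical_fov" (degrees; the focal length in pixels is half the picture's height over the tangent of half this angle, whatever the lens; pixels are square), "cx", "cy" (the principal point, pixels), "dist_coeffs" ([k1, k2, p1, p2, k3] as OpenCV has them; the pictures are not rectified), "world_to_cam" (4x4, takes a point from world to camera coordinates). Camera axes: x right, y down, z forward; pixel columns grow to the right and rows downward; lengths in m; the calibration is good to about 2 mm. A picture is of the moment at which its call begins. There is no depth.
- arm.sign_off(): hands the job in, once; it reports no verdict.
The state is a dict: "time": time; "q": joint angles; "qd": joint speeds; "joint_efforts": joint torques, N m; "ee_pos": TCP position; "ee_rot": TCP orientation; "contact_force": force on the tool from outside, world axes, zero at the start; "ft_torque": the same for the moment, N m; "grip_width": finger opening in m.
Only numpy, scipy, OpenCV 4.12 (cv2) and the standard library are available. Lean on these libraries where they do the work, as an engineer would, in place of code of your own. Each camera call takes 0.05 s, during which the arm holds its last target. There are 200 camera calls.

## Task

Put the steel dolly away: press the front of the wide tray and let go so that its push-push latch lets it spring right out, set the dolly upright on the tray's floor, then press the tray back in and let go, making sure that it has latched and stays shut with the dolly inside. Press the tray with measured force, without ramming it against its stop, and do not drop the dolly. Leave the narrow tray shut and everything else where it is.

Things in the scene. Friction and masses are not known exactly. Their poses are not given: they have to be found in the camera images.
- wide_tray (a joint): slide of the wide tray (larger of two sheet-metal units), m: 0 = latched shut, 0.090 = fully out to the front, negative = pressed in. Push-push: a spring drives it out (7 N shut, 5.5 N out); pressed in past a hidden trip depth of 4 to 18 mm (differs each start) and let go, it changes between latched and out; a shorter press changes nothing. Latching takes about 10 N. Over 26 N is ramming.
- wide_front (a point): middle of the face of the wide tray's front panel, moves with the tray, 31 mm above the bench; x axis points level into the unit, y along the panel, z up. Panel 140 wide, 48 high, 5 mm thick. Latched, its face is 26 mm proud of the fixed casing (144 wide, 115 deep, 58 mm high). A hard stop 2 to 4 mm past the trip depth ends the stroke: the force climbs steeply.
- wide_floor (a point): middle of the wide tray's inner floor, moves with the tray, 8 mm above the bench, 49.5 mm behind the front panel's face, axes as wide_front. Inside 89 mm (x) by 122 mm (y); side and rear walls 24 mm, front panel 47 mm above the floor. Fully out, this point is 66.5 mm in front of the casing, whose opening is 55 mm high above the bench.
- dolly_center (a point): the dolly, a bare steel block with a waist, halfway up (17 mm above its underside) at its middle. 62 mm long (x), 36 mm wide (y), 34 mm high (z up), about 0.36 kg (varies); the waist 12 to 22 mm up is 46 by 26 mm. Lies upright on the bench.
- narrow_tray (a joint): slide of the narrow tray, same kind of unit and latch as the wide one, 100 mm wide; 0 = shut and latched, stays shut.
- narrow_front (a point): middle of the front face of the narrow tray's front panel (96 mm wide, 48 mm high), axes as wide_front.
- puck: bystander: round steel dolly 56 mm across, 21 mm high, on top of the wide unit's casing; origin under its middle
- rivet_tin: bystander: closed tin 56 mm across, 44 mm high, on top of the narrow unit's casing; origin under its middle
- wrench: bystander: wrench 150 mm long, lying on the bench near the robot; origin under its middle
- bracket: bystander: small sheet-metal angle 60 x 40 x 34 mm, lying on the bench near the robot
- hammer: bystander: hammer 260 mm long, lying behind the units
- clamp: bystander: locking C-clamp 190 mm long, lying at the right of the bench
- screwdriver: bystander: screwdriver 190 mm long, lying at the left of the bench
Mind the look-alikes: they are no part of the job. What is shaped like the part that bears wide_tray but brown is not meant. Leave any yellow look-alike of the part that bears dolly_center alone.

How it is judged (in metres and radians):
On the way, in this order (a step that is already met when the one before it is completed fails the run):
1. the wide tray has sprung fully out, the dolly still outside it (value of joint wide_tray above 0.08 m and horizontal distance between dolly_center and wide_floor above 0.07 m), for 0.2 s.
2. the dolly stands upright on the floor of the open wide tray, released (value of joint wide_tray above 0.06 m and x of dolly_center in the frame of wide_floor between -0.03 and 0.03 m and y of dolly_center in the frame of wide_floor between -0.048 and 0.048 m and z of dolly_center in the frame of wide_floor between 0.012 and 0.023 m and angle between dolly_center's own z axis and vertical below 0.15 rad and contact force between the fingers and dolly below 0.2 N), for 0.2 s.
3. the wide tray has been pressed in past its latched position (value of joint wide_tray below -0.002 m), for 0.02 s.
At the end, for the whole second after the job is handed in: the wide tray is latched within 4 mm of its shut position and stays there by itself, the dolly stands upright (within 0.15 rad) on its floor, released and at rest, and the narrow tray is shut (within 4 mm) (value of joint wide_tray between -0.003 and 0.004 m and x of dolly_center in the frame of wide_floor between -0.03 and 0.03 m and y of dolly_center in the frame of wide_floor between -0.048 and 0.048 m and z of dolly_center in the frame of wide_floor between 0.012 and 0.023 m and angle between dolly_center's own z axis and vertical below 0.15 rad and linear speed of dolly below 0.02 m/s and contact force between the fingers and dolly below 0.2 N and value of joint narrow_tray below 0.004 m); the robot touches nothing.
It fails at once if the narrow tray comes open (by more than 15 mm) (value of joint narrow_tray above 0.015 m).
It fails at once if the wide tray is rammed or squeezed with more than 26 N (contact force between the fingers and wide_tray above 26 N).
It fails at once if the dolly is dropped (falls free at more than 0.7 m/s, a drop of some 25 mm) (linear speed of dolly above 0.7 m/s and contact force between the fingers and dolly below 0.1 N).
It fails at once if a bystander is moved by more than 40 mm (distance of any of puck, rivet_tin, wrench, bracket, hammer, clamp, screwdriver from where it was at the start of the episode above 0.04 m).
It also fails if it takes over 69 s, if anything falls off the work surface, if the arm or the gripper's body presses on something with over 40 N, if the wrist force passes 120 N, or if a joint passes its speed limit or range.

## Working session

There is one attempt and no reset: what is moved stays moved. The work goes in short steps, Python scripts to look and compute and a tool call to move; the robot and the scene stay as the last step left them, time stands still between calls to the robot, and variables do not carry over. Pictures are saved under pics/ and viewed, about 8 in all and at most 12, crops included, and the job is handed in when it is done.

Besides the shell and the picture viewer there is one more tool, called by a JSON object that holds its "op" and its "data". play_rows: Moves the arm, as the interface text tells. Its arguments: {"type":"object","properties":{"commands":{"type":"array","items":{"type":"array","items":{"type":"number"}}},"grip_force":{"type":"number"}},"required":["commands"]}

```bash
mkdir -p pics; cat > h.py <<'E'
import numpy as np, cv2, sys
sys.path.insert(0,'.')
from workcell import monitor, vision, arm
def grab(n,f=None):
    d=vision.grab_frame(n)
    if f: cv2.imwrite('pics/'+f,d['color'][:,:,::-1])
    h=d['color'].shape[0]; fl=h/2/np.tan(np.radians(d['vertical_fov'])/2)
    d['K']=np.array([[fl,0,d['cx']],[0,fl,d['cy']],[0,0,1.]]); d['D']=np.array(d['dist_coeffs'],float); d['T']=np.array(d['world_to_cam'])
    return d
def ray(d,px,z):
    "pixels -> world points on plane z"
    n=cv2.undistortPoints(np.array(px,float).reshape(-1,1,2),d['K'],d['D']).reshape(-1,2)
    R=d['T'][:3,:3];c=-R.T@d['T'][:3,3]
    v=np.c_[n,np.ones(len(n))]@R
    return c+v*((np.reshape(z,(-1,))-c[2])/v[:,2])[:,None]
def proj(d,P):
    r=cv2.Rodrigues(d['T'][:3,:3])[0]
    return cv2.projectPoints(np.array(P,float).reshape(-1,1,3),r,d['T'][:3,3],d['K'],d['D'])[0].reshape(-1,2)
E
python3 - <<'E'
from h import *
for n in('scene','top'):
    d=grab(n,n+'0.png'); print(n,d['vertical_fov'],(-d['T'][:3,:3].T@d['T'][:3,3]).round(3), d['T'][:3,:3].round(2).tolist())
print(monitor.get_obs())
E
```

```text
scene 51.95349836014842 [1.081 0.622 0.854] [[-0.79, 0.61, 0.01], [0.43, 0.57, -0.7], [-0.43, -0.55, -0.71]]
top 51.39393951725257 [0.515 0.013 1.285] [[0.02, -1.0, -0.0], [-1.0, -0.02, -0.05], [0.05, 0.0, -1.0]]
{'time': 0.1, 'q': array([ 7.21004363e+01,  2.01218260e+01,  9.46751431e+01, -1.83019492e-04,
        6.52657034e+01, -4.84728773e+00]), 'qd': array([ 0.03682712, -0.11412729, -0.21491154,  0.06712421, -0.02224425,
        0.04613397]), 'joint_efforts': array([ 2.26755978e-04, -5.06829965e+01, -2.91879863e+01, -7.24896972e-05,
        2.63521841e-03,  2.03034709e-06]), 'ee_pos': array([0.1240913 , 0.5354952 , 0.23079442]), 'ee_rot': array([[-9.74164704e-01,  2.25838478e-01, -3.33430785e-04],
       [ 2.25838706e-01,  9.74164151e-01, -1.04178802e-03],
       [ 8.95404980e-05, -1.09017469e-03, -9.99999402e-01]]), 'contact_force': array([-0.18658692, -0.38786794,  0.59647432]), 'ft_torque': array([ 0.0089655 , -0.00997733, -0.01951095]), 'grip_width': 0.08520204335290589}
```

```bash
ls . pics
```

```text
.:
h.py
pics

pics:
scene0.png
top0.png
```

View pics/scene0.png

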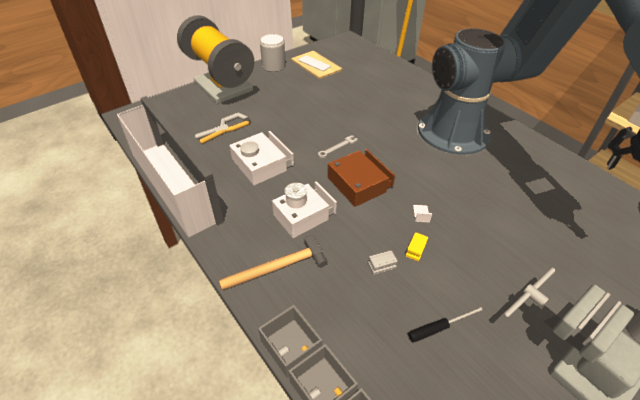

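View pics/top0.png

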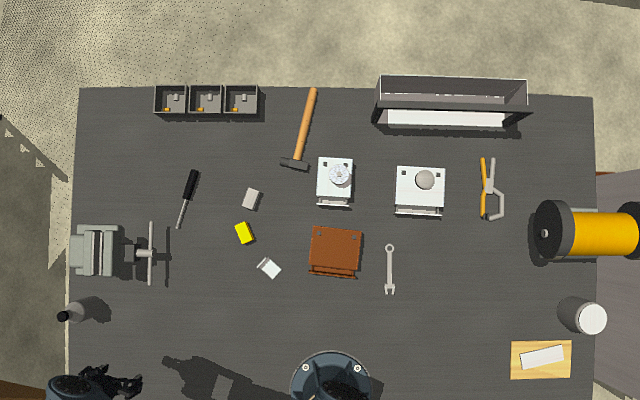

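The pictures show these candidates:
- **Dolly:** the grey block at top (251,198), scene (383,262). The yellow look-alike is at top (244,233).
- **Wide tray:** the white unit with the puck at top (420,190). The narrow one, with the tin, is at (335,180), and the brown decoy is at (335,250).

I choose the grey block and the white unit with the puck. Next is one close crop to check both.

```bash
python3 - <<'E'
import cv2,numpy as np
im=cv2.imread('pics/top0.png')
a=cv2.resize(im[155:225,385:455],None,fx=8,fy=8,interpolation=cv2.INTER_CUBIC)[:, :]
b=cv2.resize(im[180:216,232:268],None,fx=6,fy=6,interpolation=cv2.INTER_CUBIC)
o=np.zeros((560,780,3),np.uint8);o[:560,:560]=a;o[:216,562:778]=b
s=cv2.imread('pics/scene0.png')[245:281,365:401];o[230:446,562:778]=cv2.resize(s,None,fx=6,fy=6,interpolation=cv2.INTER_CUBIC)
cv2.imwrite('pics/c1.png',o)
E
```

```text
(no output)
```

View pics/c1.png

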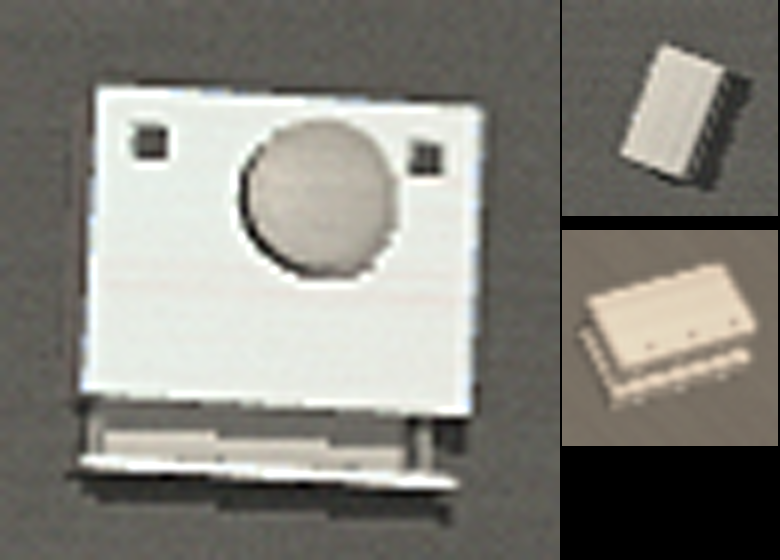

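The crop confirms the wide unit: white, with the puck on top and its front panel toward the robot at crop y≈470. It also confirms the waisted grey dolly, lying upright.

```bash
python3 - <<'E'
from h import *
d=grab('top')
def up(p,s,o): return (np.array(p,float)+.5)/s-.5+np.array(o)
C=ray(d,up([(97,87),(483,105),(470,414),(82,395)],8,(385,155)),.058)
P=ray(d,up([(80,463),(455,485)],8,(385,155)),.055)
D=ray(d,up([(103,45),(163,67),(126,178),(58,155)],6,(232,180)),.034)
for n,q in(('case',C),('panel',P),('dolly',D)):
    print(n,q.round(4).tolist(),'mean',q.mean(0).round(4)); e=np.diff(np.r_[q,q[:1]],axis=0)
    print(np.linalg.norm(e,axis=1).round(4),np.degrees(np.arctan2(e[:,1],e[:,0])).round(1))
s=grab('scene'); 
print(proj(s,[D.mean(0),*D]).round(1))
E
```

```text
case [[0.6934, -0.1831, 0.058], [0.6897, -0.3285, 0.058], [0.5739, -0.3236, 0.058], [0.5785, -0.1783, 0.058]] mean [ 0.6339 -0.2534  0.058 ]
[0.1454 0.1159 0.1453 0.115 ] [-91.5 177.6  88.2  -2.4]
panel [[0.5534, -0.1783, 0.055], [0.5475, -0.3189, 0.055]] mean [ 0.5504 -0.2486  0.055 ]
[0.1407 0.1407] [-92.4  87.6]
dolly [[0.6233, 0.2609, 0.034], [0.6126, 0.23, 0.034], [0.5562, 0.2473, 0.034], [0.5672, 0.2822, 0.034]] mean [0.5898 0.2551 0.034 ]
[0.0326 0.059  0.0366 0.06  ] [-109.1  163.    72.5  -20.8]
[[383.  257.5]
 [374.6 265.9]
 [369.2 255.4]
 [390.7 248.7]
 [397.5 260.1]]
```

{"op": "play_rows", "data": {"commands": [[0,0,0,0,0,0,-5.4],[0,0,0,0,0,0,-5.4],[0,-0.48,-0.58,0,0,0,0],[0,-0.48,-0.58,0,0,0,0],[0,-0.48,-0.58,0,0,0,0],[0,-0.48,-0.58,0,0,0,0],[0,-0.48,-0.58,0,0,0,0],[0,-0.48,-0.58,0,0,0,0],[0,-0.48,-0.58,0,0,0,0],[0,-0.48,-0.58,0,0,0,0],[0,-0.48,-0.58,0,0,0,0],[0,-0.48,-0.58,0,0,0,0],[0,-0.48,-0.58,0,0,0,0],[0,-0.48,-0.58,0,0,0,0],[0,-0.48,-0.58,0,0,0,0],[0,-0.48,-0.58,0,0,0,0]]}}

```text
time: 1.53
ee_pos: [0.3806, 0.1993, 0.2313]
ee_rot: [[-0.999, 0.039, 0.0], [0.039, 0.999, 0.0], [-0.0, 0.0, -1.0]]
contact_force: [0.9, -0.5, 0.3]
grip_width: 0.0003
```

{"op": "play_rows", "data": {"commands": [[0,-0.227,-0.794,0,0,0,0],[0,-0.227,-0.794,0,0,0,0],[0,-0.227,-0.794,0,0,0,0],[0,-0.227,-0.794,0,0,0,0],[0,-0.227,-0.794,0,0,0,0],[0,-0.227,-0.794,0,0,0,0],[0,-0.227,-0.794,0,0,0,0],[0,-0.227,-0.794,0,0,0,0],[0,-0.227,-0.794,0,0,0,0],[0,-0.227,-0.794,0,0,0,0],[0,-0.227,-0.794,0,0,0,0],[0,-0.227,-0.794,0,0,0,0],[0,-0.227,-0.794,0,0,0,0],[0,-0.227,-0.794,0,0,0,0],[0,0,0,0.8,0,0,0],[0,0,0,0.8,0,0,0],[0,0,0,0.8,0,0,0],[0,0,0,0.8,0,0,0],[0,0,0,0.8,0,0,0],[0,0,0,0.8,0,0,0]]}}

```text
time: 3.2
ee_pos: [0.4894, -0.2486, 0.0378]
ee_rot: [[-0.999, 0.039, 0.0], [0.039, 0.999, -0.0], [-0.0, -0.0, -1.0]]
contact_force: [0.6, -0.1, 0.2]
grip_width: 0.0004
```

```bash
python3 - <<'E'
from h import *
grab('top','t1.png');grab('scene','s1.png')
a=cv2.imread('pics/t1.png')[150:300,350:470];b=cv2.imread('pics/s1.png')[110:240,200:350]
o=np.zeros((600,800,3),np.uint8);a=cv2.resize(a,(400,500),interpolation=cv2.INTER_CUBIC);b=cv2.resize(b,(400,347),interpolation=cv2.INTER_CUBIC)
o[:500,:400]=a;o[:347,400:]=b;cv2.imwrite('pics/c2.png',o)
o=monitor.get_obs();print(o['ee_pos'],o['contact_force'])
E
```

```text
[ 0.4870101  -0.24711019  0.03517544] [-1.03094521e+00  2.36431748e-01 -5.94406047e-04]
```

View pics/c2.png

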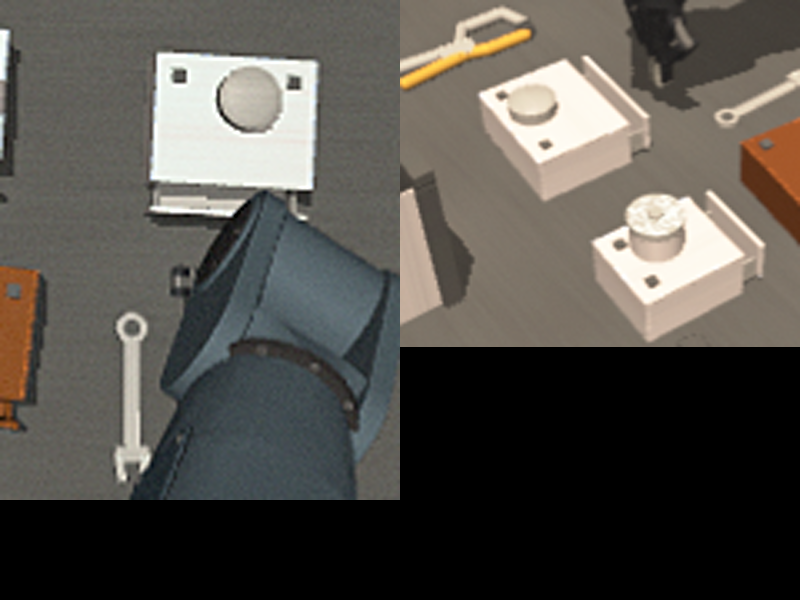

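The gripper hangs in front of the wide tray's panel at about (260,200) in the left crop. Nothing stands in its way, so I'll approach the panel.

{"op": "play_rows", "data": {"commands": [[0,-0.27,0,0,0,0,0],[0,-0.27,0,0,0,0,0],[0,-0.27,0,0,0,0,0],[0,-0.27,0,0,0,0,0],[0,0,0,0,0,0,0],[0,0,0,0,0,0,0]]}}

```text
time: 3.8
ee_pos: [0.5332, -0.2505, 0.0408]
ee_rot: [[-0.999, 0.039, 0.001], [0.039, 0.999, -0.001], [-0.001, -0.001, -1.0]]
contact_force: [0.8, -0.0, -0.8]
grip_width: -0.0002
```

{"op": "play_rows", "data": {"commands": [[0,-0.05,0,0,0,0,0],[0,-0.05,0,0,0,0,0],[0,0,0,0,0,0,0],[0,0,0,0,0,0,0]]}}

```text
time: 4.13
ee_pos: [0.5366, -0.2505, 0.0395]
ee_rot: [[-0.999, 0.039, -0.0], [0.039, 0.999, -0.0], [0.0, -0.0, -1.0]]
contact_force: [0.6, 0.3, 0.9]
grip_width: 0.0003
```

{"op": "play_rows", "data": {"commands": [[0,-0.05,0,0,0,0,0],[0,0,0,0,0,0,0],[0,0,0,0,0,0,0]]}}

```text
time: 4.38
ee_pos: [0.5386, -0.2506, 0.0393]
ee_rot: [[-0.999, 0.039, -0.0], [0.039, 0.999, 0.0], [0.0, 0.0, -1.0]]
contact_force: [-1.5, 0.3, 1.0]
grip_width: -0.0001
```

{"op": "play_rows", "data": {"commands": [[0,-0.05,0,0,0,0,0],[0,0,0,0,0,0,0],[0,0,0,0,0,0,0]]}}

```text
time: 4.63
ee_pos: [0.5401, -0.2506, 0.0392]
ee_rot: [[-0.999, 0.039, -0.002], [0.039, 0.999, 0.0], [0.002, 0.0, -1.0]]
contact_force: [-5.7, -1.3, 2.9]
grip_width: -0.0002
```

{"op": "play_rows", "data": {"commands": [[0,-0.05,0,0,0,0,0],[0,0,0,0,0,0,0],[0,0,0,0,0,0,0]]}}

```text
time: 4.88
ee_pos: [0.5419, -0.2507, 0.0392]
ee_rot: [[-0.999, 0.039, -0.002], [0.039, 0.999, 0.001], [0.002, 0.0, -1.0]]
contact_force: [-6.2, -1.0, 4.0]
grip_width: 0.0
```

{"op": "play_rows", "data": {"commands": [[0,-0.05,0,0,0,0,0],[0,0,0,0,0,0,0],[0,0,0,0,0,0,0]]}}

```text
time: 5.13
ee_pos: [0.5442, -0.2507, 0.0392]
ee_rot: [[-0.999, 0.039, -0.001], [0.039, 0.999, 0.0], [0.001, 0.0, -1.0]]
contact_force: [-4.6, -0.6, 2.6]
grip_width: 0.0003
```

{"op": "play_rows", "data": {"commands": [[0,-0.05,0,0,0,0,0],[0,0,0,0,0,0,0],[0,0,0,0,0,0,0]]}}

```text
time: 5.38
ee_pos: [0.546, -0.2508, 0.0392]
ee_rot: [[-0.999, 0.039, -0.002], [0.039, 0.999, 0.0], [0.002, 0.0, -1.0]]
contact_force: [-6.3, -0.9, 3.9]
grip_width: -0.0002
```

{"op": "play_rows", "data": {"commands": [[0,-0.025,0,0,0,0,0],[0,0,0,0,0,0,0],[0,0,0,0,0,0,0]]}}

```text
time: 5.63
ee_pos: [0.5469, -0.2508, 0.0392]
ee_rot: [[-0.999, 0.039, -0.002], [0.039, 0.999, 0.0], [0.002, 0.0, -1.0]]
contact_force: [-7.2, -0.7, 4.3]
grip_width: 0.0001
```

{"op": "play_rows", "data": {"commands": [[0,-0.025,0,0,0,0,0],[0,0,0,0,0,0,0],[0,0,0,0,0,0,0]]}}

```text
time: 5.88
ee_pos: [0.5479, -0.2509, 0.0392]
ee_rot: [[-0.999, 0.039, -0.002], [0.039, 0.999, 0.001], [0.002, 0.0, -1.0]]
contact_force: [-6.6, -0.4, 4.3]
grip_width: -0.0002
```

{"op": "play_rows", "data": {"commands": [[0,-0.025,0,0,0,0,0],[0,0,0,0,0,0,0],[0,0,0,0,0,0,0]]}}

```text
time: 6.13
ee_pos: [0.5489, -0.2509, 0.0392]
ee_rot: [[-0.999, 0.039, -0.002], [0.039, 0.999, 0.001], [0.002, 0.0, -1.0]]
contact_force: [-6.6, -0.7, 4.0]
grip_width: -0.0001
```

{"op": "play_rows", "data": {"commands": [[0,-0.025,0,0,0,0,0],[0,0,0,0,0,0,0],[0,0,0,0,0,0,0]]}}

```text
time: 6.38
ee_pos: [0.5495, -0.251, 0.0392]
ee_rot: [[-0.999, 0.039, -0.003], [0.039, 0.999, 0.001], [0.003, 0.001, -1.0]]
contact_force: [-9.9, -0.8, 6.0]
grip_width: 0.0002
```

{"op": "play_rows", "data": {"commands": [[0,-0.02,0,0,0,0,0],[0,0,0,0,0,0,0],[0,0,0,0,0,0,0]]}}

```text
time: 6.63
ee_pos: [0.5499, -0.2509, 0.0392]
ee_rot: [[-0.999, 0.039, -0.004], [0.039, 0.999, 0.001], [0.004, 0.001, -1.0]]
contact_force: [-12.5, 0.4, 7.9]
grip_width: 0.0002
```

The stop is felt about 11 mm in at 12.5 N, so the trip has been passed. I'll let go.

{"op": "play_rows", "data": {"commands": [[0,0.6,0,0,0,0,0],[0,0.6,0,0,0,0,0],[0,0.6,0,0,0,0,0],[0,0.6,0,0,0,0,0],[0,0.6,0,0,0,0,0],[0,0.4,0,0,0,0,0],[0,0,0,0,0,0,0],[0,0,0,0,0,0,0]]}}

```text
time: 7.3
ee_pos: [0.416, -0.246, 0.0396]
ee_rot: [[-0.999, 0.04, 0.001], [0.04, 0.999, -0.0], [-0.001, -0.0, -1.0]]
contact_force: [0.9, -0.7, -0.3]
grip_width: -0.0002
```

{"op": "play_rows", "data": {"commands": [[1,0,0,-0.9,0,0,0],[1,0,0,-0.9,0,0,0],[1,0,0,-0.9,0,0,0],[1,0,0,-0.9,0,0,0],[1,0,0,-0.9,0,0,0],[1,0,0.8,0,0,0,0],[1,0,0.8,0,0,0,0],[1,0,0.8,0,0,0,0],[1,0,0.8,0,0,0,0],[1,0,0.8,0,0,0,0],[1,0,0.8,0,0,0,0],[1,0,0,0,0,0,0]]}}

```text
time: 8.3
ee_pos: [0.4241, -0.0498, 0.2198]
ee_rot: [[-0.999, 0.036, 0.001], [0.036, 0.999, 0.001], [-0.001, 0.001, -1.0]]
contact_force: [0.8, -0.6, 0.2]
grip_width: 0.085
```

```bash
python3 - <<'E'
from h import *
grab('top','t2.png')
a=cv2.resize(cv2.imread('pics/t2.png')[150:300,220:480],None,fx=3,fy=3,interpolation=cv2.INTER_CUBIC)
cv2.imwrite('pics/c3.png',a)
o=monitor.get_obs();print(o['ee_pos'],o['q'])
E
```

```text
[ 0.42430182 -0.05162422  0.21984297] [-1.31940516e+01  7.95509644e+00  1.12432396e+02  2.14120044e-02
  5.95314429e+01 -1.01191279e+02]
```

View pics/c3.png

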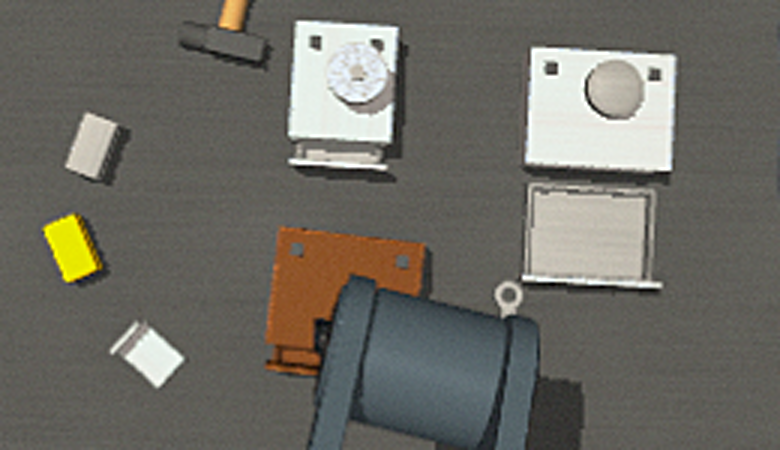

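The tray is fully out: its front panel is at crop (590,281), and the narrow tray is shut. The dolly at (95,147) has not moved. I'll go above it.

{"op": "play_rows", "data": {"commands": [[0.65,0,0,0,0,0,5.43],[0.65,0,0,0,0,0,5.43],[0.65,0,0,0,0,0,5.43],[0.65,-0.125,0.715,0,0,0,0],[0.65,-0.125,0.715,0,0,0,0],[0.65,-0.125,0.715,0,0,0,0],[0.65,-0.125,0.715,0,0,0,0],[0.65,-0.125,0.715,0,0,0,0],[0.65,-0.125,0.715,0,0,0,0],[0.65,-0.125,0.715,0,0,0,0],[0.65,-0.125,0.715,0,0,0,0],[0.65,-0.125,0.715,0,0,0,0],[0.65,-0.125,0.715,0,0,0,0],[0.65,-0.125,0.715,0,0,0,0],[0.65,-0.125,0.715,0,0,0,0],[0.65,0,0,0.9,0,0,0],[0.65,0,0,0.9,0,0,0],[0.65,0,0,0.9,0,0,0],[0.65,0,0,0.5,0,0,0],[0.65,0,0,0,0,0,0]]}}

```text
time: 10.02
ee_pos: [0.5878, 0.2513, 0.0864]
ee_rot: [[-0.948, 0.318, -0.007], [0.318, 0.948, -0.002], [0.006, -0.004, -1.0]]
contact_force: [-0.1, -0.7, -0.6]
grip_width: 0.0551
```

```bash
python3 - <<'E'
from h import *
d=grab('scene','s2.png');t=grab('top')
b=cv2.resize(d['color'][190:290,320:440,::-1],None,fx=6,fy=6,interpolation=cv2.INTER_CUBIC)
cv2.imwrite('pics/c4.png',b)
o=monitor.get_obs();print(o['ee_pos'],o['ee_rot'].round(3).tolist(),o['grip_width'],(proj(d,[o['ee_pos']])-[320,190])*6)
u=lambda p:(np.array(p)+.5)/3-.5+[220,150]
P=ray(t,u([(523,277),(660,285)]),.055);R=ray(t,u([(530,185),(657,190)]),.032);print(P.round(4),R.round(4))
E
```

```text
[0.59008906 0.25225277 0.09161168] [[-0.948, 0.318, 0.0], [0.318, 0.948, 0.0], [-0.0, 0.0, -1.0]] 0.05553504138305665 [[391.0305586  313.53406992]]
[[ 0.4659 -0.1776  0.055 ]
 [ 0.4598 -0.3141  0.055 ]] [[ 0.5575 -0.1872  0.032 ]
 [ 0.5546 -0.3165  0.032 ]]
```

View pics/c4.png

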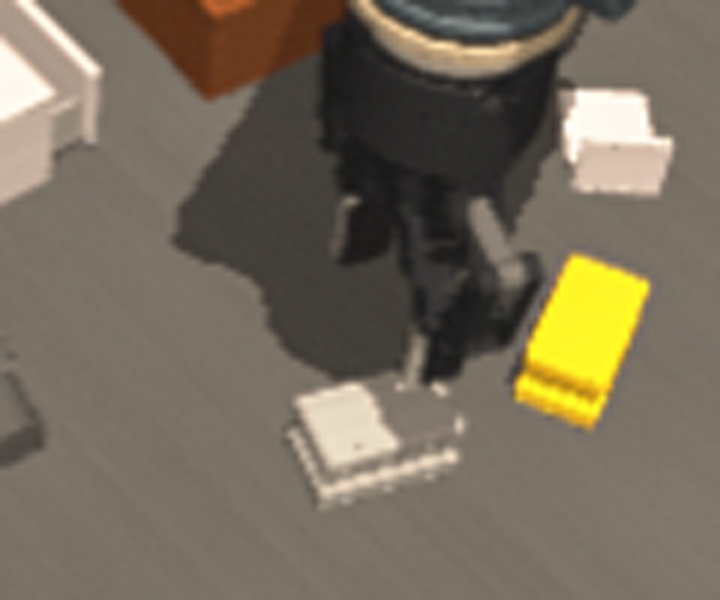

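The fingertips straddle the dolly, with their midpoint near crop (390,315), which matches the projected TCP. The yellow block is clear. I'll nudge sideways, descend and check the force.

{"op": "play_rows", "data": {"commands": [[0.65,0.02,0.06,0.4,0,0,0],[0.65,0,0,0.4,0,0,0],[0.65,0,0,0.4,0,0,0],[0.65,0,0,0.4,0,0,0],[0.65,0,0,0.25,0,0,0],[0.65,0,0,0.13,0,0,0],[0.65,0,0,0.08,0,0,0],[0.65,0,0,0,0,0,0],[0.65,0,0,0,0,0,0]]}}

```text
time: 10.87
ee_pos: [0.5898, 0.2552, 0.0099]
ee_rot: [[-0.948, 0.318, 0.001], [0.318, 0.948, 0.0], [-0.001, 0.001, -1.0]]
contact_force: [0.5, 0.9, 0.2]
grip_width: 0.0557
```

{"op": "play_rows", "data": {"commands": [[0,0,0,0,0,0,0],[0,0,0,0,0,0,0],[0,0,0,0,0,0,0],[0,0,0,0,0,0,0],[0,0,0,0,0,0,0],[0,0,0,0,0,0,0],[0,0,0,0,0,0,0],[0,0,0,0,0,0,0]], "grip_force": 50}}

```text
time: 11.53
ee_pos: [0.5898, 0.2552, 0.01]
ee_rot: [[-0.948, 0.318, 0.002], [0.318, 0.948, 0.001], [-0.001, 0.001, -1.0]]
contact_force: [-0.7, -0.1, 6.3]
grip_width: 0.0351
```

{"op": "play_rows", "data": {"commands": [[0,0,0,-0.15,0,0,0],[0,0,0,-0.15,0,0,0],[0,0,0,-0.15,0,0,0],[0,0,0,0,0,0,0],[0,0,0,0,0,0,0]]}}

```text
time: 11.95
ee_pos: [0.5893, 0.255, 0.0273]
ee_rot: [[-0.948, 0.318, 0.001], [0.318, 0.948, 0.0], [-0.0, 0.0, -1.0]]
contact_force: [-0.3, -0.2, -4.0]
grip_width: 0.0353
```

Gripped: 35 mm opening, and about 4 N of weight on the tool. I'll lift and carry it over.

{"op": "play_rows", "data": {"commands": [[0,0,0,-0.6,0,0,0],[0,0,0,-0.6,0,0,0],[0,0,0,-0.6,0,0,0],[0,0,0,-0.6,0,0,0],[0,0,0,-0.6,0,0,0],[0,0,0,-0.6,0,0,0],[0,0,0,-0.6,0,0,0],[0,0,0,0,0,0,-5.43],[0,0,0,0,0,0,-5.43],[0,0,0,0,0,0,-5.43],[0,0,0,0,0,0,0]]}}

```text
time: 12.87
ee_pos: [0.5889, 0.2549, 0.1945]
ee_rot: [[-0.999, 0.035, -0.001], [0.035, 0.999, -0.0], [0.001, -0.0, -1.0]]
contact_force: [0.9, 0.2, -4.9]
grip_width: 0.0349
```

{"op": "play_rows", "data": {"commands": [[0,0.0745,-0.6335,0,0,0,0],[0,0.0745,-0.6335,0,0,0,0],[0,0.0745,-0.6335,0,0,0,0],[0,0.0745,-0.6335,0,0,0,0],[0,0.0745,-0.6335,0,0,0,0],[0,0.0745,-0.6335,0,0,0,0],[0,0.0745,-0.6335,0,0,0,0],[0,0.0745,-0.6335,0,0,0,0],[0,0.0745,-0.6335,0,0,0,0],[0,0.0745,-0.6335,0,0,0,0],[0,0.0745,-0.6335,0,0,0,0],[0,0.0745,-0.6335,0,0,0,0],[0,0.0745,-0.6335,0,0,0,0],[0,0.0745,-0.6335,0,0,0,0],[0,0.0745,-0.6335,0,0,0,0],[0,0.0745,-0.6335,0,0,0,0],[0,0.0745,-0.6335,0,0,0,0],[0,0.0745,-0.6335,0,0,0,0],[0,0.0745,-0.6335,0,0,0,0],[0,0.0745,-0.6335,0,0,0,0]]}}

```text
time: 14.53
ee_pos: [0.5092, -0.2502, 0.1947]
ee_rot: [[-0.999, 0.043, -0.0], [0.043, 0.999, 0.0], [0.0, 0.0, -1.0]]
contact_force: [0.2, -0.2, -4.2]
grip_width: 0.0351
```

{"op": "play_rows", "data": {"commands": [[0,0,0,0.5,0,0,0],[0,0,0,0.5,0,0,0],[0,0,0,0.5,0,0,0],[0,0,0,0.5,0,0,0],[0,0,0,0.3,0,0,0],[0,0,0,0,0,0,0],[0,0,0,0,0,0,0]]}}

```text
time: 15.12
ee_pos: [0.5097, -0.2491, 0.1029]
ee_rot: [[-0.999, 0.041, -0.001], [0.041, 0.999, 0.0], [0.001, 0.0, -1.0]]
contact_force: [-0.5, 0.1, -3.5]
grip_width: 0.035
```

```bash
python3 - <<'E'
from h import *
d=grab('scene','s3.png')
b=cv2.resize(d['color'][100:220,210:350,::-1],None,fx=5.5,fy=5,interpolation=cv2.INTER_CUBIC)
cv2.imwrite('pics/c5.png',b)
o=monitor.get_obs();print(o['ee_pos'],o['contact_force'],o['grip_width'],(proj(d,[o['ee_pos']])-[210,100])*[5.5,5])
E
```

```text
[ 0.5101728  -0.24927817  0.10370037] [ 0.31282085 -0.12356248 -3.66240154] 0.03491575947183613 [[444.93979381 119.97246774]]
```

View pics/c5.png

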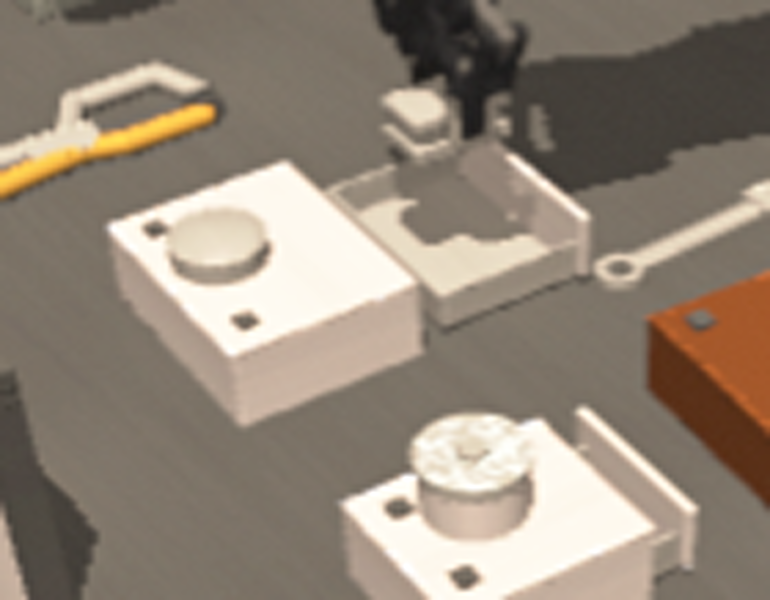

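The dolly hangs level above the open tray, around crop (425,120), with the tray floor below it. I'll descend slowly.

{"op": "play_rows", "data": {"commands": [[0,0,0,0.4,0,0,0],[0,0,0,0.4,0,0,0],[0,0,0,0.4,0,0,0],[0,0,0,0.3,0,0,0],[0,0,0,0.25,0,0,0],[0,0,0,0.2,0,0,0],[0,0,0,0.08,0,0,0],[0,0,0,0,0,0,0],[0,0,0,0,0,0,0]]}}

```text
time: 15.92
ee_pos: [0.51, -0.2493, 0.0221]
ee_rot: [[-0.999, 0.039, 0.001], [0.039, 0.999, -0.0], [-0.001, -0.0, -1.0]]
contact_force: [0.5, -0.5, -3.9]
grip_width: 0.0352
```

{"op": "play_rows", "data": {"commands": [[0,0,0,0.04,0,0,0],[0,0,0,0,0,0,0],[0,0,0,0,0,0,0]]}}

```text
time: 16.17
ee_pos: [0.5099, -0.2492, 0.0204]
ee_rot: [[-0.999, 0.039, 0.0], [0.039, 0.999, -0.0], [-0.0, -0.0, -1.0]]
contact_force: [-0.4, -0.3, -3.9]
grip_width: 0.035
```

{"op": "play_rows", "data": {"commands": [[0,0,0,0.03,0,0,0],[0,0,0,0,0,0,0],[0,0,0,0,0,0,0]]}}

```text
time: 16.42
ee_pos: [0.5097, -0.2491, 0.0189]
ee_rot: [[-0.999, 0.039, -0.0], [0.039, 0.999, 0.0], [0.0, 0.0, -1.0]]
contact_force: [0.2, -0.4, -3.9]
grip_width: 0.035
```

{"op": "play_rows", "data": {"commands": [[0,0,0,0.025,0,0,0],[0,0,0,0,0,0,0],[0,0,0,0,0,0,0]]}}

```text
time: 16.67
ee_pos: [0.5098, -0.2492, 0.018]
ee_rot: [[-0.999, 0.039, 0.0], [0.039, 0.999, -0.0], [-0.0, -0.0, -1.0]]
contact_force: [-0.6, 0.1, -1.8]
grip_width: 0.0351
```

{"op": "play_rows", "data": {"commands": [[0,0,0,0.012,0,0,0],[0,0,0,0,0,0,0],[0.6,0,0,0,0,0,0],[0.6,0,0,0,0,0,0],[0.6,0,0,0,0,0,0],[0.6,0,0,0,0,0,0],[0.6,0,0,0,0,0,0]]}}

```text
time: 17.25
ee_pos: [0.5098, -0.2491, 0.0174]
ee_rot: [[-0.999, 0.039, 0.0], [0.039, 0.999, -0.0], [-0.0, -0.0, -1.0]]
contact_force: [-0.4, -0.5, -0.3]
grip_width: 0.0513
```

{"op": "play_rows", "data": {"commands": [[0.6,0,0,-0.2,0,0,0],[0.6,0,0,-0.4,0,0,0],[0.6,0,0,-0.6,0,0,0],[0.6,0,0,-0.8,0,0,0],[0.6,0,0,-0.8,0,0,0],[0,0,0,-0.8,0,0,0],[0,0.8,0,0,0,0,0],[0,0.8,0,0,0,0,0],[0,0.8,0,0,0,0,0],[0,0.2,0,0,0,0,0],[0,0,0,0,0,0,0],[0,0,0,0,0,0,0]]}}

```text
time: 18.25
ee_pos: [0.4065, -0.2455, 0.1622]
ee_rot: [[-0.999, 0.04, 0.001], [0.04, 0.999, -0.001], [-0.001, -0.001, -1.0]]
contact_force: [-0.6, 0.2, -0.3]
grip_width: 0.0003
```

```bash
python3 - <<'E'
from h import *
d=grab('scene','s4.png')
t=grab('top','t4.png')
b=cv2.resize(d['color'][100:200,220:340,::-1],(480,400),interpolation=cv2.INTER_CUBIC)
a=cv2.resize(t['color'][155:255,385:460,::-1],(300,400),interpolation=cv2.INTER_CUBIC)
cv2.imwrite('pics/c6.png',np.hstack([b,a]))
o=monitor.get_obs();print(o['ee_pos'],o['contact_force'],o['grip_width'])
E
```

```text
[ 0.40695207 -0.24529906  0.16171865] [ 0.68716586 -0.99225784  0.48652848] 5.0313869870011916e-05
```

View pics/c6.png

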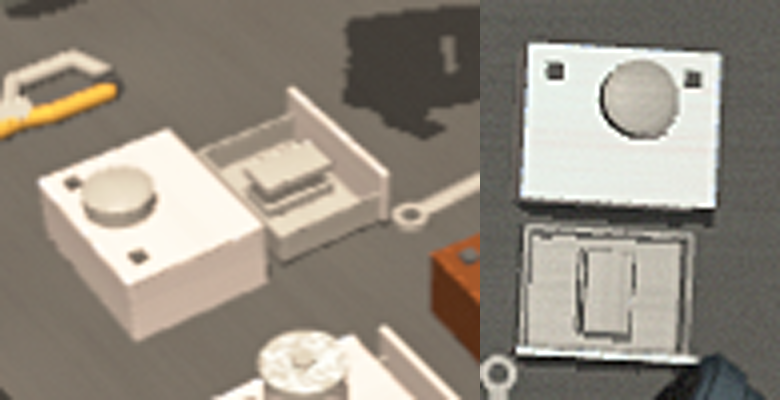

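The dolly stands upright and released near the middle of the open tray, at right crop (607,292). Next I press the tray in slowly.

{"op": "play_rows", "data": {"commands": [[0,0,0,0.7,0,0,0],[0,0,0,0.7,0,0,0],[0,0,0,0.7,0,0,0],[0,0,0,0.7,0,0,0],[0,0,0,0.25,0,0,0],[0,0,0,0,0,0,0],[0,-0.2,0,0,0,0,0],[0,-0.2,0,0,0,0,0],[0,-0.2,0,0,0,0,0],[0,-0.1,0,0,0,0,0],[0,-0.08,0,0,0,0,0],[0,-0.08,0,0,0,0,0],[0,-0.08,0,0,0,0,0],[0,-0.08,0,0,0,0,0],[0,-0.08,0,0,0,0,0]]}}

```text
time: 19.6
ee_pos: [0.4499, -0.2467, 0.0394]
ee_rot: [[-0.999, 0.039, -0.0], [0.039, 0.999, 0.0], [0.0, 0.0, -1.0]]
contact_force: [-5.4, -0.5, 3.0]
grip_width: -0.0001
```

{"op": "play_rows", "data": {"commands": [[0,-0.1,0,0,0,0,0],[0,-0.1,0,0,0,0,0],[0,-0.1,0,0,0,0,0],[0,-0.1,0,0,0,0,0],[0,-0.1,0,0,0,0,0],[0,-0.1,0,0,0,0,0],[0,-0.1,0,0,0,0,0],[0,-0.1,0,0,0,0,0],[0,-0.1,0,0,0,0,0],[0,-0.1,0,0,0,0,0],[0,0,0,0,0,0,0]]}}

```text
time: 20.52
ee_pos: [0.4895, -0.2483, 0.0393]
ee_rot: [[-0.999, 0.039, -0.002], [0.039, 0.999, 0.0], [0.002, 0.0, -1.0]]
contact_force: [-6.0, -1.3, 4.1]
grip_width: 0.0001
```

{"op": "play_rows", "data": {"commands": [[0,-0.1,0,0,0,0,0],[0,-0.1,0,0,0,0,0],[0,-0.1,0,0,0,0,0],[0,-0.1,0,0,0,0,0],[0,-0.1,0,0,0,0,0],[0,-0.1,0,0,0,0,0],[0,-0.1,0,0,0,0,0],[0,-0.1,0,0,0,0,0],[0,-0.1,0,0,0,0,0],[0,-0.1,0,0,0,0,0],[0,-0.1,0,0,0,0,0],[0,-0.05,0,0,0,0,0],[0,0,0,0,0,0,0]]}}

```text
time: 21.6
ee_pos: [0.5351, -0.2501, 0.0392]
ee_rot: [[-0.999, 0.039, -0.002], [0.039, 0.999, 0.001], [0.002, 0.0, -1.0]]
contact_force: [-6.8, -1.3, 5.1]
grip_width: -0.0001
```

{"op": "play_rows", "data": {"commands": [[0,-0.05,0,0,0,0,0],[0,-0.05,0,0,0,0,0],[0,0,0,0,0,0,0],[0,0,0,0,0,0,0]]}}

```text
time: 21.93
ee_pos: [0.5388, -0.2502, 0.0392]
ee_rot: [[-0.999, 0.039, -0.002], [0.039, 0.999, 0.001], [0.002, 0.001, -1.0]]
contact_force: [-6.3, -0.9, 5.5]
grip_width: 0.0002
```

{"op": "play_rows", "data": {"commands": [[0,-0.05,0,0,0,0,0],[0,0,0,0,0,0,0],[0,0,0,0,0,0,0]]}}

```text
time: 22.18
ee_pos: [0.5408, -0.2503, 0.0392]
ee_rot: [[-0.999, 0.039, -0.002], [0.039, 0.999, 0.001], [0.002, 0.001, -1.0]]
contact_force: [-5.8, -0.6, 3.3]
grip_width: -0.0002
```

{"op": "play_rows", "data": {"commands": [[0,-0.05,0,0,0,0,0],[0,0,0,0,0,0,0],[0,0,0,0,0,0,0]]}}

```text
time: 22.43
ee_pos: [0.5428, -0.2504, 0.0392]
ee_rot: [[-0.999, 0.039, -0.002], [0.039, 0.999, 0.001], [0.002, 0.001, -1.0]]
contact_force: [-5.0, -0.7, 2.4]
grip_width: -0.0002
```

{"op": "play_rows", "data": {"commands": [[0,-0.05,0,0,0,0,0],[0,0,0,0,0,0,0],[0,-0.05,0,0,0,0,0],[0,0,0,0,0,0,0],[0,0,0,0,0,0,0]]}}

```text
time: 22.85
ee_pos: [0.5468, -0.2505, 0.0392]
ee_rot: [[-0.999, 0.039, -0.002], [0.039, 0.999, 0.001], [0.002, 0.0, -1.0]]
contact_force: [-5.2, -0.5, 4.1]
grip_width: -0.0
```

{"op": "play_rows", "data": {"commands": [[0,-0.025,0,0,0,0,0],[0,0,0,0,0,0,0],[0,0,0,0,0,0,0]]}}

```text
time: 23.1
ee_pos: [0.5478, -0.2506, 0.0391]
ee_rot: [[-0.999, 0.039, -0.002], [0.039, 0.999, 0.001], [0.002, 0.001, -1.0]]
contact_force: [-6.2, -0.3, 2.7]
grip_width: 0.0002
```

{"op": "play_rows", "data": {"commands": [[0,-0.025,0,0,0,0,0],[0,0,0,0,0,0,0],[0,0,0,0,0,0,0]]}}

```text
time: 23.35
ee_pos: [0.5488, -0.2506, 0.0392]
ee_rot: [[-0.999, 0.039, -0.002], [0.039, 0.999, 0.001], [0.002, 0.001, -1.0]]
contact_force: [-6.7, -1.2, 3.2]
grip_width: 0.0001
```

{"op": "play_rows", "data": {"commands": [[0,-0.025,0,0,0,0,0],[0,0,0,0,0,0,0],[0,0,0,0,0,0,0]]}}

```text
time: 23.6
ee_pos: [0.5495, -0.2506, 0.0392]
ee_rot: [[-0.999, 0.039, -0.003], [0.039, 0.999, 0.001], [0.003, 0.001, -1.0]]
contact_force: [-9.4, -1.7, 4.8]
grip_width: 0.0001
```

{"op": "play_rows", "data": {"commands": [[0,-0.02,0,0,0,0,0],[0,0,0,0,0,0,0],[0,0,0,0,0,0,0]]}}

```text
time: 23.85
ee_pos: [0.5498, -0.2506, 0.0391]
ee_rot: [[-0.999, 0.039, -0.004], [0.039, 0.999, 0.001], [0.004, 0.001, -1.0]]
contact_force: [-11.2, -1.7, 7.1]
grip_width: 0.0
```

Stop reached at 11 N. I'll let go moderately slowly, so the dolly isn't jerked.

{"op": "play_rows", "data": {"commands": [[0,0.1,0,0,0,0,0],[0,0.1,0,0,0,0,0],[0,0.1,0,0,0,0,0],[0,0.15,0,0,0,0,0],[0,0.2,0,0,0,0,0],[0,0.4,0,0,0,0,0],[0,0.8,0,0,0,0,0],[0,0.8,0,0,0,0,0],[0,0.8,0,0,0,0,0],[0,0,0,-0.6,0,0,0],[0,0,0,-0.8,0,0,0],[0,0,0,-0.8,0,0,0],[0,0,0.8,0,0,0,0],[0,0,0.8,0,0,0,0],[0,0,0.8,0,0,0,0],[0,0,0.8,0,0,0,0],[0,0,0,0,0,0,0],[0,0,0,0,0,0,0],[0,0,0,0,0,0,0]]}}

```text
time: 25.43
ee_pos: [0.4188, -0.1177, 0.1276]
ee_rot: [[-0.999, 0.039, 0.001], [0.039, 0.999, -0.0], [-0.001, -0.0, -1.0]]
contact_force: [0.1, 0.0, 0.2]
grip_width: 0.0001
```

```bash
python3 - <<'E'
from h import *
d=grab('scene','s5.png')
t=grab('top','t5.png')
b=cv2.resize(d['color'][100:200,220:340,::-1],(480,400),interpolation=cv2.INTER_CUBIC)
a=cv2.resize(t['color'][155:255,385:460,::-1],(300,400),interpolation=cv2.INTER_CUBIC)
cv2.imwrite('pics/c7.png',np.hstack([b,a]))
A=cv2.imread('pics/top0.png')[155:225,385:455].astype(int);B=t['color'][155:225,385:455,::-1].astype(int)
print('diff vs start',np.abs(A-B).mean(),np.abs(A-B).max(2)[:,:].max(1)[50:70])
o=monitor.get_obs();print(o['ee_pos'],o['contact_force'],o['time'])
E
```

```text
diff vs start 3.6156462585034013 [ 38  49 114  89  67 103  84  35  16  38  33  17  15  14  13   9  10  12
  16  12]
[ 0.41868435 -0.11827665  0.12744371] [ 0.46942266  0.04088907 -1.09146179] 25.5333
```

View pics/c7.png

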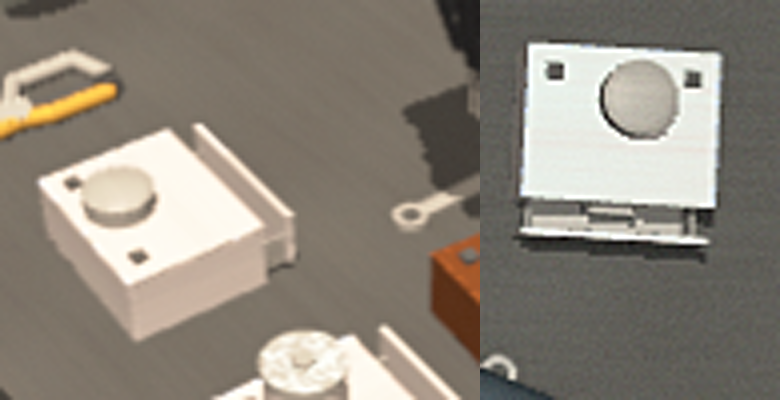

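The tray's panel is back at its latched place, right crop (615,237), and stays there. The end of the dolly is visible inside, with its top level. I'll hand in.

```bash
python3 -c "
from h import *
print(arm.sign_off())"
```

```text
the job is handed in; nothing more can be done
None
```

The steel dolly is in the wide tray, the tray is latched shut, and I handed the job in at about 25.5 s. No verdict was reported.

- **Opening:** I pressed the wide tray to its stop, about 11 mm in. The measured force along the press was at most 12.5 N, read at the end of each step. On letting go, it sprang fully out.
- **Placing:** I gripped the dolly at 50 N and lowered it until it touched the tray floor. After release it stood upright near the middle, as the pictures showed.
- **Closing:** I pressed the tray in slowly to the same stop, with at most 11.2 N, and let go.

**Last checks:** About 1.5 s after I let go, the pictures showed the wide front back at its starting place, the dolly's end visible inside and the puck in place. The part of the narrow front in view was still shut. The arm stood clear, reading about 1 N or less, which is sensor noise.

No check failed or disagreed. While the fingers closed on the dolly, the tool read a brief 6 N upward, probably the fingertips touching the bench, and it had no visible effect. I did not measure the final tray position to the millimetre, and I took no final look at the other bystanders.

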